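# Load a circuit board into the turn-over soldering frame and flip it solder side up

### The arm

A 7-joint arm with a two-finger parallel gripper is mounted at the origin on a cart in front of the work surface, level with it; the furniture and walls round the work are solid. World frame = base frame: x ahead of the robot, y to its left, z up, the work surface at z = 0. Lengths are in m, angles in rad, forces in N, time in s.
With the tool pointing down it reaches from about 0.35 to 0.9 m from the base axis. Payload 19.9 kg.
Tool frame: the origin (TCP) lies on the centre line of the jaws, within the pads' length; the fingertips stand 25 mm ahead of it and the grasp point (between the pads) lies 6 mm ahead of it; z points along the fingers, y is the line along which they close (so a half turn about z gives the same grasp; the last joint's range is limited). The gripper opens to 85 mm and grips with 20 to 120 N. Pads are 22 mm wide; open, the fingers measure 114 mm over their backs; the gripper's body (76 mm by 85 mm) begins 54 mm behind the grasp point. The pads swing forward as they close: fully open they stand 13 mm farther back than shut.
Start: joints at [1.306, 0.417, -0.01, 1.614, 0.005, 1.111, -0.053], TCP at [0.138, -0.61, 0.256] pointing down, gripper open.
Joint ranges: [-2.81, 2.81], [-0.39, 2.02], [-1.27, 1.25], [0.06, 2.57], [-1.19, 4.33], [0.19, 2], [-2.82, 2.82]. Speed limits (rad/s): [1.89, 1.89, 2.39, 2.39, 3.01, 3.01, 3.01].

### API

Orientations are given as a unit quaternion [w, x, y, z].
In Python, from cell import robot gives the robot as it stands.
- The arm moves only by the tool servo_tool, never from a script. Its argument "series" is a list of rows, each a list of 3 entries, a list of its own where there are three numbers: the opening, from -1 (shut) to 1 (fully open), then the shift along the tool's x, y, z in mm, then the turn about the tool's z in rad. In form: [[gripper, [dx, dy, dz], yaw], ...]. A call has 1 to 12 rows; each row shifts and turns the commanded pose from where the row before left it, along the tool's axes as they then stand; what a row does not reach is not made up. A row lasts 1/10 s, in which the tool goes at most 50 mm and 8.59 degrees, less where a joint would pass 70% of its speed; a pose out of reach is approached as far as the arm can. A call is refused whole if a number of a shift passes 50 or a number of a turn 0.15, either way. A call with a gripper value outside its range is refused whole. The fingers move at their own pace and stop on an object; "force" is the grip in N (left out, the last holds). Time passes only in rows, so rows that do not move let the fingers close. It gives the time, the measured TCP pose, the force, the opening and the grip force at its end, in the units of the state.
- robot.get_state(): the state, without advancing time (a new reading comes with each control period).
- robot.capture(name): name is "scene" or "side" or "wrist"; returns a dict with "image" (420x560x3 uint8, red, green, blue), "K" (3x3 intrinsics, pixels), "world_to_cam" (4x4, takes a point from world to camera coordinates). Camera axes: x right, y up, looking along -z (the intrinsics and any distortion apply to the point x, -y, -z); pixel columns grow to the right and rows downward; lengths in m; the calibration is good to about 2 mm. A picture is of the moment at which its call begins. There is no depth.
- robot.sign_off(): hands the job in; it is judged then, once.
Trained networks look in a picture, given as the dict that the camera call returned (one of the last four; its "shot" number tells which), for a name from the list of things; names that differ only in an ending like _2 or _b are one class to them, and where a whole thing is asked for, a point or a joint stands for the part that bears it (a point fixed in the world has none). Each returns a list of dicts, best first, with "p" (0 to 1); they miss things now and then, are a little off and sometimes report something else, mostly with a low value. They report only what shows in the picture. A call takes as long as a camera call.
- robot.regions_of(picture, target): "pixels" (420x560 bool, what is visible of it) and "position" ([column, row] in pixels, amid what is visible of it).
- robot.tip_of(picture, target): "position" ([column, row] in pixels: a listed point, or the origin of a listed thing).
The state is a dict: "clock": time; "joints": joint angles; "qvel": joint speeds; "joint_torque": joint torques, N m; "ee_pos": TCP position; "tcp_rot": TCP orientation; "ft_force": force on the tool from outside, world axes, zero at the start; "torque": the same for the moment, N m; "opening": finger opening in m; "grasp_force": force on a finger pad.
Only numpy, scipy, OpenCV 4.12 (cv2) and the standard library are available. Lean on these libraries where they do the work, as an engineer would, in place of code of your own. Each camera call takes 0.05 s, during which the arm holds its last target. There are 200 camera calls.

### The job

Get the green circuit board ready for soldering from below: lift it off the pink foam and lay it, components up, in the level turn-over frame with one end pushed fully home under the fixed yellow lip, then swing the yellow latch right across its other end. When it is locked in, bring the frame all the way over by its red handle until it lies against its stop on the far side, so that the solder side faces up; leave the other things on the table alone.

Things in the scene. Friction and masses are not known exactly. Their poses are not given: they have to be found in the camera images.
- board: Green circuit board, rigid plate 56 (x) x 150 (y) x 4 mm, 60-130 g, lying components up on the pink foam. Origin: centre of its underside (solder side); z out of the component side. Components (to 16 mm high) keep within 54 mm of the middle along y and 25 mm along x. Its long edges overhang the foam by about 8 mm; pinch it from above across the 56 mm width. Either end may go under the lip.
- foam: Pink anti-static foam block 40 (x) x 110 (y) x 16 mm, firm, fixed to the table, under the board at the start. Origin: centre of its underside.
- stand: Grey stand, fixed to the table: base plate 150 (x) x 276 (y) mm, top 13 mm above the table, and two uprights 117 mm high at y = +-126 mm. Origin: under its centre on the table; the frame turns about the line parallel to the stand's y axis through (0, 0, 100 mm).
- frame (a joint): Angle of the aluminium frame about the stand's +y axis: 0 = level as loaded, handle on the near (-x) side; pi = turned over, handle on the far (+x) side; hard stops at both. The handle goes over the top. Friction of about 0.1 N m holds it wherever it is left.
- nest (a point): Where the board's origin lies when home; fixed to the frame, axes as the stand's while level, then right above the stand's origin at z = 98 mm. The board's length goes along y, its ends on ledges (over 55 mm from here), between flared guides with 2.5 mm play each side in x. The middle is open: side rails 60 mm either side in x, base 85 mm below. Within 3 mm counts as home.
- lip (a point): Middle of the inner edge of the yellow lip's underside, at the nest's +y end (69 mm from the nest along y). Air under the lip is 6.5 mm high, for the 4 mm board, and 8 mm deep to a wall. Lay the board about 10 mm short of home, towards -y (then 4 mm clear of the lip, 3 mm of the open latch), and slide it along the ledges to the wall, 2 mm past home.
- latch (a joint): Angle of the yellow swing latch about the frame's z axis; pivot 96 mm from the nest towards -y. 0 and below (stop -0.6): open, arm along +x, clear of the board. pi/2 (hard stop): closed, arm along +y over the last 11 mm of the board, a heel under it keeping the board from sliding out. Friction 0.03 N m holds it. The arm is 12 mm wide, its top 11.5 mm above the nest's height.
- latch_knob (a point): Centre of the top of the red round knob on the latch arm: 12 mm diameter, 20 mm above the arm, 24 mm from the pivot. It can be pinched from above across its direction of travel, or pushed.
- handle (a point): Middle of the red grip of the frame's handle, a round bar 11 mm thick parallel to the frame's y axis, 107 mm from the turning axis; red for 50 mm, carried by two 10 mm legs 36 mm either side of its middle. 32 mm gap between bar and frame rail. A hand pointing down may hold it all the way over while the bar turns between the fingers.
- orange_screwdriver: Orange screwdriver, 195 mm long, a bystander.
- plug_sensor: White plug-in gadget, 94 x 46 x 24 mm, a bystander.
- carton: Small white carton, 50 x 85 x 38 mm, a bystander.

How it is judged:
By the outcome, as a careful person would: the job done as asked, in the order asked, and still so for the second after the job is handed in, with the robot touching nothing.
It also fails if it takes over 72 s, if anything falls off the work surface, if the arm or the gripper's body presses on something with over 40 N, if the wrist force passes 120 N, or if a joint passes its speed limit or range.

## Working session

There is one attempt and no reset: what is moved stays moved. The work goes in short steps, Python scripts to look and compute and a tool call to move; the robot and the scene stay as the last step left them, time stands still between calls to the robot, and variables do not carry over. Pictures are saved under pics/ and viewed, at most 12 in all, crops included, and the job is handed in when it is done.

Besides the shell and the picture viewer there is one more tool, called after "Call:" as name(argument=value, ...) on one line, values as JSON. servo_tool: Moves the arm, as the interface text tells. Its arguments: {"type":"object","properties":{"series":{"type":"array","items":{"type":"array"}},"force":{"type":"number"}},"required":["series"]}

```bash
mkdir -p pics; ls
cat > h.py <<'E'
import numpy as np, cv2
from cell import robot
def proj(pic,P):
    T=np.array(pic["world_to_cam"]);K=np.array(pic["K"])
    c=(T[:3,:3]@np.atleast_2d(P).T).T+T[:3,3]
    c=c*[1,-1,-1]; u=(K@c.T).T
    return u[:,:2]/u[:,2:]
def ray(pic,px):
    T=np.array(pic["world_to_cam"]);K=np.array(pic["K"])
    d=np.linalg.inv(K)@[px[0],px[1],1]; d=d*[1,-1,-1]
    R=T[:3,:3]; o=-R.T@T[:3,3]; d=R.T@d
    return o,d/np.linalg.norm(d)
def atz(pic,px,z):
    o,d=ray(pic,px); return o+d*(z-o[2])/d[2]
def tri(rs):
    A=np.zeros((3,3));b=np.zeros(3)
    for o,d in rs:
        M=np.eye(3)-np.outer(d,d);A+=M;b+=M@o
    p=np.linalg.solve(A,b)
    return p,[float(np.linalg.norm((np.eye(3)-np.outer(d,d))@(p-o))) for o,d in rs]
E
cat > a.py <<'E'
from h import *
np.set_printoptions(precision=4,suppress=True)
s=robot.get_state(); print(s["ee_pos"],s["tcp_rot"],s["clock"],s["ft_force"])
pics={n:robot.capture(n) for n in("scene","side","wrist")}
print({k:[x for x in p if x not in("image","K","world_to_cam")] for k,p in pics.items()})
for n,p in pics.items():
    cv2.imwrite(f"pics/{n}0.png",p["image"][:,:,::-1])
    T=p["world_to_cam"];print(n,-T[:3,:3].T@T[:3,3])
for t in["board","foam","stand","nest","lip","latch_knob","handle","carton","plug_sensor","orange_screwdriver"]:
    rs=[]
    for n,p in pics.items():
        r=robot.tip_of(p,t)
        for q in r[:2]: print(t,n,np.round(q["position"],1),round(q["p"],2))
        if r and r[0]["p"]>.4: rs.append(ray(p,r[0]["position"]))
    if len(rs)>1: print("  tri",*tri(rs))
E
python3 a.py
```

```text
pics
[ 0.1381 -0.6092  0.2556] [-0.0007  0.9938  0.1112 -0.0001] 0.0 [ 0.518  -0.9998 -0.1884]
{'scene': ['shot'], 'side': ['shot'], 'wrist': ['shot']}
scene [-0.1301  1.1078  1.355 ]
side [0.3489 0.9348 0.5791]
wrist [ 0.2136 -0.5929  0.3728]
board scene [255.6 268.7] 0.72
board scene [285.5 181.6] 0.56
foam side [284.2 295.3] 0.59
foam side [311.8 363.4] 0.25
stand scene [284.9 201.8] 0.68
stand side [274.3 220.8] 0.61
  tri [ 0.5543 -0.2233 -0.0095] [0.0025342652063380425, 0.0025342652063381865]
nest scene [284.1 183.8] 0.77
nest side [270.2 184.5] 0.89
  tri [ 0.5495 -0.1884  0.1172] [0.008854418393000595, 0.008854418393000522]
lip scene [273.3 190.1] 0.6
lip side [267.2 197.7] 0.98
  tri [ 0.5625 -0.1516  0.0989] [0.003954443311161359, 0.00395444331116128]
latch_knob scene [287.8 156.3] 0.57
latch_knob side [272.9 168.9] 0.43
  tri [ 0.5779 -0.3015  0.1346] [0.011028313649804222, 0.011028313649804312]
handle scene [309.  190.4] 0.7
handle side [311.2 190.4] 0.82
  tri [ 0.4439 -0.1946  0.1118] [0.005173261571545794, 0.005173261571545881]
carton scene [225.7 247.2] 0.95
carton side [230.6 271.6] 0.6
carton side [314.9 196.6] 0.29
  tri [0.6095 0.0948 0.0107] [0.006825701682685073, 0.00682570168268507]
plug_sensor scene [333.6 181. ] 0.69
plug_sensor scene [309.  192.2] 0.51
plug_sensor side [315.2 194.1] 0.69
  tri [ 0.4409 -0.4042  0.0073] [0.0021049706322972717, 0.0021049706322973476]
orange_screwdriver scene [239.3 333.6] 0.55
```

View pics/scene0.png

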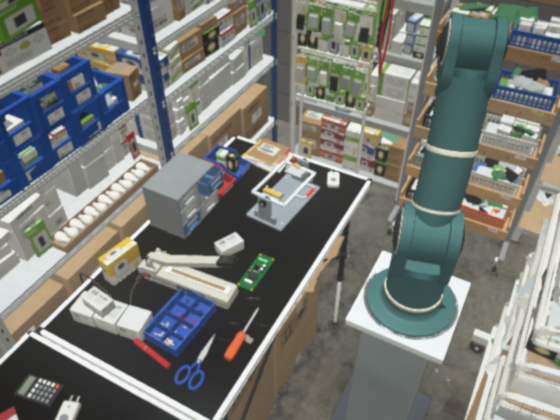

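View pics/side0.png

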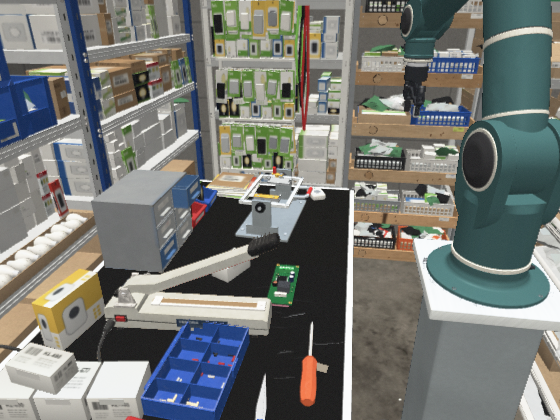

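The side view shows the board at about (284,284) and the frame at about (275,200), with its handle's red grip near (309,190). The gadget is just behind the handle.

```bash
cat > b.py <<'E'
from h import *
np.set_printoptions(precision=4,suppress=True)
for n in("scene","side"):
    p=robot.capture(n)
    for t,z in(("board",.022),("carton",.019),("stand",.013)):
        for r in robot.regions_of(p,t)[:2]:
            ys,xs=np.nonzero(r["pixels"])
            P=np.array([atz(p,q,z)[:2] for q in zip(xs,ys)],dtype=np.float32)
            print(n,t,round(r["p"],2),np.round(r["position"]),len(xs),cv2.minAreaRect(P))
E
python3 b.py
```

```text
scene board 0.78 [258. 271.] 639 ((0.4697268307209015, 0.14208263158798218), (0.05897705629467964, 0.15142123401165009), 0.2672412097454071)
scene board 0.41 [233. 343.] 346 ((0.3877180516719818, 0.3663867712020874), (0.030615437775850296, 0.18340754508972168), 4.646795749664307)
scene carton 0.78 [230. 245.] 436 ((0.6104317307472229, 0.08029510825872421), (0.0979347676038742, 0.07686285674571991), 63.38311767578125)
scene stand 0.85 [286. 195.] 2835 ((0.5783477425575256, -0.26942798495292664), (0.3995588421821594, 0.21181026101112366), 85.85761260986328)
side board 0.58 [282. 287.] 975 ((0.4672846496105194, 0.1447346806526184), (0.057602304965257645, 0.15337054431438446), 0.701552152633667)
side board 0.23 [278. 173.] 48 ((0.5980314016342163, -0.5629579424858093), (0.03350350260734558, 0.08707648515701294), 9.870119094848633)
side stand 0.6 [276. 208.] 3364 ((0.5723747611045837, -0.3495294749736786), (0.5779135823249817, 0.21936388313770294), 85.4435043334961)
```

```bash
cat > plan.py <<'E'
# usage: plan.py grip x y z azim [step_mm]   (x,y,z in mm) -> rows for a straight move
import sys; from h import *
from scipy.spatial.transform import Rotation as Ro
g,x,y,z,az=map(float,sys.argv[1:6]); st=float(sys.argv[6]) if len(sys.argv)>6 else 40
s=robot.get_state(); q=s["tcp_rot"]; R=Ro.from_quat([q[1],q[2],q[3],q[0]]).as_matrix()
p=np.array(s["ee_pos"])*1000; a=np.arctan2(R[1,1],R[0,1]); t=np.array([x,y,z])
dy=(az-a+np.pi)%(2*np.pi)-np.pi
n=int(max(np.ceil(np.linalg.norm(t-p)/st),np.ceil(abs(dy)/.13),1))
rows=[];p0=p.copy();a0=a
for i in range(1,n+1):
    w=p0+(t-p0)*i/n; d=w-p
    ty=np.array([np.cos(a),np.sin(a),0]);tx=np.array([-np.sin(a),np.cos(a),0]) 
    v=[round(float(d@tx)),round(float(d@ty)),round(float(-d[2]))]
    yw=round(-(a0+dy*i/n-a),2); p=p+v[0]*tx+v[1]*ty-[0,0,v[2]]; a-=yw
    rows.append([g,v,yw])
print("tilt",R[:,2].round(3),"from",p0.round(1),a0.round(3),"end",p.round(1),round(a,3))
for i in range(0,n,12): print(str(rows[i:i+12]).replace(" ","").replace("-0.0]","0]"))
E
python3 plan.py 1 510 -330 300 -0.15
```

```text
tilt [-0.  0. -1.] from [ 138.1 -609.5  256.3] -1.348 end [ 509.9 -329.5  300.3] -0.148
[[1.0,[35,-16,-4],np.float64(-0.1)],[1.0,[37,-12,-3],np.float64(-0.1)],[1.0,[38,-9,-4],np.float64(-0.1)],[1.0,[38,-4,-4],np.float64(-0.1)],[1.0,[39,-1,-3],np.float64(-0.1)],[1.0,[39,3,-4],np.float64(-0.1)],[1.0,[38,7,-4],np.float64(-0.1)],[1.0,[37,10,-3],np.float64(-0.1)],[1.0,[36,15,-4],np.float64(-0.1)],[1.0,[35,18,-3],np.float64(-0.1)],[1.0,[32,21,-4],np.float64(-0.1)],[1.0,[31,24,-4],np.float64(-0.1)]]
```

Call:
servo_tool(series=[[1,[35,-16,-4],-0.1],[1,[37,-12,-3],-0.1],[1,[38,-9,-4],-0.1],[1,[38,-4,-4],-0.1],[1,[39,-1,-3],-0.1],[1,[39,3,-4],-0.1],[1,[38,7,-4],-0.1],[1,[37,10,-3],-0.1],[1,[36,15,-4],-0.1],[1,[35,18,-3],-0.1],[1,[32,21,-4],-0.1],[1,[31,24,-4],-0.1]])

```text
clock: 3.25
ee_pos: [0.511, -0.3285, 0.3005]
tcp_rot: [0.0, 0.756, 0.654, -0.0]
ft_force: [-0.4, 0.1, 0.2]
opening: 0.0855
grasp_force: 0.0
```

```bash
sed -i 's/yw=round(-(a0+dy\*i\/n-a),2)/yw=round(float(-(a0+dy*i\/n-a)),2)/; s/\[g,v,yw\]/[int(g) if g==int(g) else g,v,yw]/' plan.py
cat > c.py <<'E'
from h import *
import sys
np.set_printoptions(precision=4,suppress=True)
tag=sys.argv[1]; names=sys.argv[2].split(","); s=robot.get_state(); print(s["ee_pos"],s["clock"])
p=robot.capture("wrist"); cv2.imwrite(f"pics/{tag}.png",p["image"][:,:,::-1])
T=p["world_to_cam"];print("cam",-T[:3,:3].T@T[:3,3],"look",-T[2,:3])
Z=dict(nest=.098,lip=.1045,latch_knob=.1295,handle=.1,stand=0,board=.016,carton=.0,plug_sensor=0,latch=.1,frame=.1)
for t in names:
    for q in robot.tip_of(p,t)[:2]: print(t,np.round(q["position"],1),round(q["p"],2),atz(p,q["position"],Z[t]))
E
python3 c.py w1 nest,lip,latch_knob,handle,stand,plug_sensor
```

```text
[ 0.511  -0.3285  0.3005] 3.25
cam [ 0.5215 -0.2519  0.4176] look [-0.0451 -0.3028 -0.952 ]
latch_knob [344.5 170.1] 0.73 [ 0.5664 -0.3177  0.1295]
handle [177.   48.2] 0.63 [ 0.4473 -0.2066  0.1   ]
stand [299.9  50.1] 0.59 [ 0.5515 -0.2129  0.    ]
plug_sensor [235.5 239.6] 0.75 [ 0.4461 -0.4146 -0.    ]
```

View pics/w1.png

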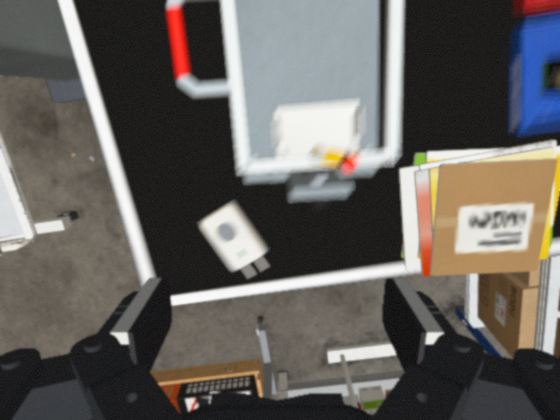

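The wrist view shows the latch open with its red knob at (345,162) and the handle's red grip at (178,45). The camera looks back towards the fingers, so I go further +y to see the whole frame.

```bash
python3 plan.py 1 535 -170 345 -0.1
```

```text
tilt [-0.001 -0.    -1.   ] from [ 509.1 -330.4  300.1] -0.15 end [ 535.1 -170.4  345.1] -0.1
[[1,[32,0,-9],-0.01],[1,[33,1,-9],-0.01],[1,[32,1,-9],-0.01],[1,[33,1,-9],-0.01],[1,[32,2,-9],-0.01]]
```

Call:
servo_tool(series=[[1,[32,0,-9],-0.01],[1,[33,1,-9],-0.01],[1,[32,1,-9],-0.01],[1,[33,1,-9],-0.01],[1,[32,2,-9],-0.01],[1,[0,0,0],0],[1,[0,0,0],0]])

```text
clock: 4.3
ee_pos: [0.5353, -0.1699, 0.3455]
tcp_rot: [0.0, 0.741, 0.671, -0.0]
ft_force: [-0.3, -0.6, -0.3]
opening: 0.0856
grasp_force: 0.0
```

```bash
python3 c.py w2 nest,lip,latch_knob,handle,stand,latch,frame; python3 plan.py 1 468 143 200 0.01
```

```text
[ 0.5353 -0.1699  0.3455] 4.3
cam [ 0.5422 -0.0928  0.4625] look [-0.0311 -0.3049 -0.9519]
lip [301.4 148.6] 0.75 [ 0.5608 -0.1467  0.1045]
latch_knob [321.9 313. ] 0.69 [ 0.5675 -0.3168  0.1295]
handle [198.  215.1] 0.8 [ 0.448  -0.2057  0.1   ]
stand [293.6 189.7] 0.83 [ 0.5519 -0.2147  0.    ]
tilt [-0.  0. -1.] from [ 535.4 -170.2  345. ] -0.099 end [468.  142.8 200. ] 0.011
[[1,[34,-11,16],-0.01],[1,[34,-10,16],-0.01],[1,[34,-11,16],-0.02],[1,[34,-9,16],-0.01],[1,[35,-9,17],-0.01],[1,[34,-9,16],-0.01],[1,[35,-9,16],-0.02],[1,[34,-8,16],-0.01],[1,[35,-7,16],-0.01]]Traceback (most recent call last):
  File "c.py", line 9, in <module>
    for q in robot.tip_of(p,t)[:2]: print(t,np.round(q["position"],1),round(q["p"],2),atz(p,q["position"],Z[t]))
             ~~~~~~~~~~~~^^^^^
ValueError: it knows: board, carton, foam, handle, latch_knob, lip, nest, orange_screwdriver, plug_sensor, stand
```

View pics/w2.png

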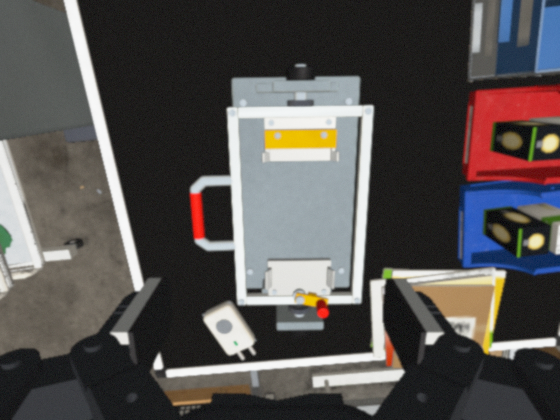

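The frame is fully visible: yellow lip at (300,138), latch pivot at (299,294), knob at (322,311), red grip from (195,193) to (199,238). Nothing obstructs it.

Call:
servo_tool(series=[[1,[34,-11,16],-0.01],[1,[34,-10,16],-0.01],[1,[34,-11,16],-0.02],[1,[34,-9,16],-0.01],[1,[35,-9,17],-0.01],[1,[34,-9,16],-0.01],[1,[35,-9,16],-0.02],[1,[34,-8,16],-0.01],[1,[35,-7,16],-0.01],[1,[0,0,0],0],[1,[0,0,0],0]])

```text
clock: 5.7
ee_pos: [0.4677, 0.1437, 0.2]
tcp_rot: [-0.0, 0.702, 0.712, -0.0]
ft_force: [-0.1, -1.0, -0.4]
opening: 0.085
grasp_force: 0.0
```

```bash
sed -i 's/^tag=/tag=/; s/,latch=.1,frame=.1//' c.py
cat > d.py <<'E'
from h import *
np.set_printoptions(precision=4,suppress=True)
p=robot.capture("wrist"); cv2.imwrite("pics/w3.png",p["image"][:,:,::-1])
r=robot.regions_of(p,"board")[0]; m=r["pixels"].astype(np.uint8)
hsv=cv2.cvtColor(p["image"],cv2.COLOR_RGB2HSV)
c,_=cv2.findContours(m,cv2.RETR_EXTERNAL,cv2.CHAIN_APPROX_NONE); c=max(c,key=cv2.contourArea)[:,0]
P=np.array([atz(p,q,.02)[:2] for q in c],dtype=np.float32)*1000
print(r["p"],cv2.minAreaRect(P),P.min(0),P.max(0)); print([ (q["position"],q["p"],atz(p,q["position"],.016)) for q in robot.tip_of(p,"board")[:1]])
E
python3 d.py
python3 - <<'E'
import numpy as np
from h import *
# stand geometry from picture w2: camera pose = wrist camera relative to TCP, rebuilt from current capture
from scipy.spatial.transform import Rotation as Ro
s=robot.get_state();p=robot.capture("wrist");q=s["tcp_rot"]
def M(pos,q):
    T=np.eye(4);T[:3,:3]=Ro.from_quat([q[1],q[2],q[3],q[0]]).as_matrix();T[:3,3]=pos;return T
X=p["world_to_cam"]@M(s["ee_pos"],q)
p["world_to_cam"]=X@np.linalg.inv(M([.5353,-.1699,.3455],[0,.741,.671,0]))
for n,px,z in(("lipL",(264,149),.1045),("lipR",(336,147.5),.1045),("lip",(301.4,148.6),.1045),("knob",(321.9,313),.1295),("pivot",(299,294),.11),("h1",(195,193),.1055),("h2",(199,240),.1055),("frTL",(230,108),.102),("frTR",(373,106),.102),("frBL",(238,305),.102),("frBR",(362,303),.102),("axis",(300,71),.1)):
    print(n,atz(p,px,z).round(4))
E
```

```text
0.76 ((469.0918273925781, 139.62327575683594), (57.41183090209961, 150.07032775878906), 0.6458116769790649) [440.1849  64.7098] [498.1553 214.9506]
[([279.6, 190.5], 0.92, array([0.4689, 0.1424, 0.016 ]))]
lipL [ 0.5243 -0.1432  0.1045]
lipR [ 0.5943 -0.1487  0.1045]
lip [ 0.5607 -0.1464  0.1045]
knob [ 0.5672 -0.3165  0.1295]
pivot [ 0.5453 -0.3032  0.11  ]
h1 [ 0.4501 -0.1801  0.1055]
h2 [ 0.4457 -0.2312  0.1055]
frTL [ 0.4963 -0.1017  0.102 ]
frTR [ 0.6315 -0.1134  0.102 ]
frBL [ 0.4756 -0.3152  0.102 ]
frBR [ 0.6151 -0.3264  0.102 ]
axis [ 0.5653 -0.0754  0.1   ]
```

View pics/w3.png

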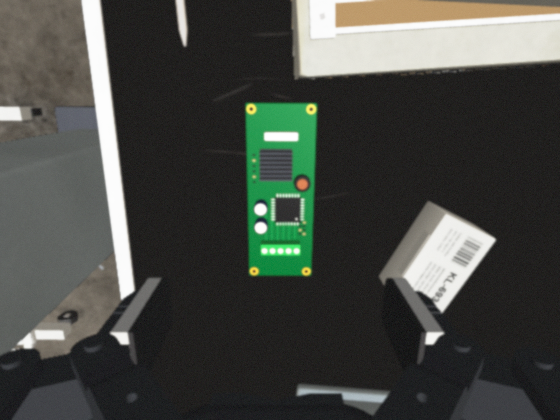

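The board lies centred under the gripper at (282,190), components up. The carton to the right at (385,275) is clear of the fingers.

```bash
python3 plan.py 1 469 140 31 0.011 35
```

```text
tilt [ 0. -0. -1.] from [468.4 142.5 200.6] 0.01 end [469.4 140.5  30.6] 0.01
[[1,[0,0,34],0],[1,[-1,0,34],0],[1,[0,0,34],0],[1,[-1,0,34],0],[1,[0,1,34],0]]
```

Call:
servo_tool(series=[[1,[0,0,34],0],[1,[-1,0,34],0],[1,[-1,0,34],0],[1,[-1,0,34],0],[1,[0,1,20],0],[1,[0,0,14],0],[1,[0,0,0],0],[-1,[0,0,0],0],[-1,[0,0,0],0],[-1,[0,0,0],0],[-1,[0,0,0],0],[-1,[0,0,0],0]], force=40)

```text
clock: 7.1
ee_pos: [0.4696, 0.1406, 0.0316]
tcp_rot: [0.001, 0.703, 0.711, 0.001]
ft_force: [-1.1, -0.4, 10.4]
opening: 0.0542
grasp_force: 40.0
```

Call:
servo_tool(series=[[-1,[0,0,0],0],[-1,[0,0,0],0],[-1,[0,0,0],0]])

```text
clock: 7.4
ee_pos: [0.4697, 0.1406, 0.0316]
tcp_rot: [0.001, 0.703, 0.711, 0.001]
ft_force: [-2.1, -0.6, 9.7]
opening: 0.0544
grasp_force: 40.0
```

Call:
servo_tool(series=[[-1,[0,0,-10],0],[-1,[0,0,-30],0],[-1,[0,0,-40],0],[-1,[0,0,-40],0],[-1,[0,0,-40],0],[-1,[0,0,0],0]])

```text
clock: 8.0
ee_pos: [0.4706, 0.1413, 0.1957]
tcp_rot: [0.002, 0.703, 0.711, 0.003]
ft_force: [0.7, -1.0, -2.0]
opening: 0.0546
grasp_force: 42.9
```

```bash
sed 's/w3/w4/' d.py > d4.py
python3 - <<'E'
from h import *
np.set_printoptions(precision=4,suppress=True)
s=robot.get_state();print(s["ee_pos"],s["opening"],s["ft_force"])
p=robot.capture("wrist"); cv2.imwrite("pics/w4.png",p["image"][:,:,::-1])
e=s["ee_pos"]
for t in robot.tip_of(p,"board")[:1]: print(t)
r=robot.regions_of(p,"board")[0]; ys,xs=np.nonzero(r["pixels"]); print(xs.min(),xs.max(),ys.min(),ys.max())
for dz in (-.010,-.013,-.016):
    z=e[2]+dz
    C=[[e[0]+a*.028,e[1]+b*.075,z] for a,b in((-1,-1),(-1,1),(1,1),(1,-1))]
    print(dz,proj(p,C).round(1).tolist())
E
```

```text
[0.4706 0.1413 0.1957] 0.0546231563966436 [ 0.7165 -0.9756 -1.9832]
{'position': [277.8, 292.2], 'p': 0.96}
195 358 103 399
-0.01 [[215.5, 442.3], [197.6, 99.9], [365.6, 101.8], [337.7, 442.6]]
-0.013 [[216.5, 436.4], [199.4, 99.7], [363.6, 101.7], [336.6, 436.8]]
-0.016 [[217.4, 430.7], [201.1, 99.6], [361.6, 101.5], [335.6, 431.1]]
```

View pics/w4.png

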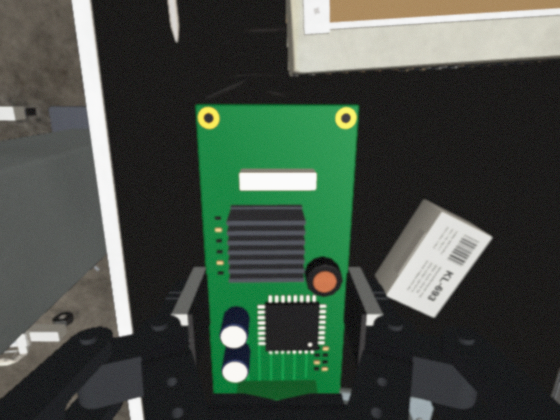

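The board is held square between the pads: far corners at (195,104) and (358,104). It sits about 15 mm below the TCP and within 1 mm of centre.

```bash
python3 plan.py -1 554 -224 195 -0.085 40
```

```text
tilt [ 0. -0. -1.] from [468.6 140.2 190.6] 0.012 end [ 553.6 -224.   194.6] -0.088
[[-1,[-37,8,0],0.01],[-1,[-36,9,-1],0.01],[-1,[-36,8,0],0.01],[-1,[-37,10,-1],0.01],[-1,[-36,9,0],0.01],[-1,[-36,10,-1],0.01],[-1,[-36,10,0],0.01],[-1,[-36,11,-1],0.01],[-1,[-35,11,0],0.01],[-1,[-36,11,0],0.01]]
```

Call:
servo_tool(series=[[-1,[-37,8,0],0.01],[-1,[-36,9,-1],0.01],[-1,[-36,8,0],0.01],[-1,[-37,10,-1],0.01],[-1,[-36,9,0],0.01],[-1,[-36,10,-1],0.01],[-1,[-36,10,0],0.01],[-1,[-36,11,-1],0.01],[-1,[-35,11,0],0.01],[-1,[-36,11,0],0.01],[-1,[0,0,0],0],[-1,[0,0,0],0]])

```text
clock: 9.35
ee_pos: [0.5533, -0.2238, 0.1928]
tcp_rot: [-0.001, 0.738, 0.675, -0.0]
ft_force: [-0.6, 1.1, -1.4]
opening: 0.0549
grasp_force: 42.9
```

Call:
servo_tool(series=[[-1,[0,0,20],0],[-1,[0,0,20],0],[-1,[0,0,0],0],[-1,[0,0,0],0],[-1,[0,0,0],0]])

```text
clock: 9.85
ee_pos: [0.5544, -0.2232, 0.1552]
tcp_rot: [0.0, 0.737, 0.676, 0.0]
ft_force: [0.2, 0.0, -1.3]
opening: 0.0543
grasp_force: 42.9
```

```bash
cat > e.py <<'E'
from h import *
import sys
np.set_printoptions(precision=4,suppress=True)
p=robot.capture("wrist"); s=robot.get_state();print(s["ee_pos"],s["tcp_rot"],s["opening"],s["ft_force"],s["clock"])
cv2.imwrite("pics/%s.png"%sys.argv[1],p["image"][:,:,::-1])
for t,z in(("lip",.1045),("latch_knob",.1295),("handle",.1),("board",s["ee_pos"][2]-.0156)):
    for q in robot.tip_of(p,t)[:1]: print(t,np.round(q["position"],1),round(q["p"],2),atz(p,q["position"],z))
th=-.085; N=np.array([.5548,-.2150]); xh=np.array([np.cos(th),np.sin(th)]); yh=np.array([-xh[1],xh[0]])
f=lambda x,y,z:[*(N+x*xh+y*yh),z]
print("lip edge pred",proj(p,[f(-.035,.069,.1045),f(0,.069,.1045),f(.035,.069,.1045)]).round(1).tolist())
e=s["ee_pos"];q=s["tcp_rot"]; a=2*np.arctan2(q[2],q[1]); a=np.pi/2-0 if False else a
ty=np.array([-np.cos(a),-np.sin(a)]) if False else None
E
python3 e.py w5
```

```text
[ 0.5544 -0.2234  0.1553] [0.0005 0.7374 0.6755 0.0003] 0.0542198627444828 [-0.2396 -0.123  -0.884 ] 9.9
lip [278.4  92.9] 0.73 [ 0.5611 -0.146   0.1045]
handle [ 67.6 234.2] 0.85 [ 0.4491 -0.2044  0.1   ]
board [276.1 287.4] 0.75 [ 0.5535 -0.2213  0.1397]
lip edge pred [[197.4, 93.8], [277.5, 93.5], [357.6, 93.3]]
```

View pics/w5.png

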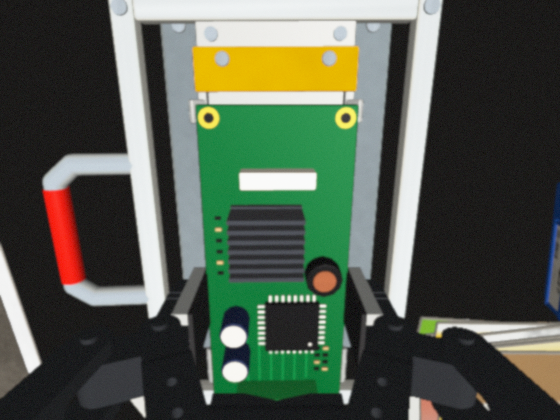

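Board over the frame: its end edge is at row 104, the lip's inner edge at row 92, the guides at columns 191 and 361. It is laterally centred and the yaw matches.

Run:
```python
from h import *
p=robot.capture("wrist")
yh=np.array([np.sin(.085),np.cos(.085)]);xh=np.array([yh[1],-yh[0]]);e=robot.get_state()["ee_pos"][:2];print(e)
for n,px,z in(("bL",(196,104),.1437),("bR",(358,104),.1437),("lL",(193,92.5),.1045),("lR",(358,92),.1045),("gL",(191,112),.106),("gR",(361,112),.106)):
    d=atz(p,px,z)[:2]-e; print(n,(d@xh*1000).round(1),(d@yh*1000).round(1))
```

```text
[ 0.55404055 -0.22368296]
bL -27.7 74.0
bR 26.9 73.8
lL -37.0 77.8
lR 34.9 77.7
gL -38.1 69.6
gR 36.4 69.3
```

Call:
servo_tool(series=[[-1,[0,-0.5,15],0],[-1,[0,0,12],0],[-1,[0,0,6],0],[-1,[0,0,4],0],[-1,[0,0,2],0],[-1,[0,0,0],0],[-1,[0,0,0],0]])

```text
clock: 10.85
ee_pos: [0.5536, -0.2236, 0.1155]
tcp_rot: [0.0, 0.738, 0.675, 0.0]
ft_force: [-0.3, 0.7, -1.5]
opening: 0.0546
grasp_force: 42.9
```

Call:
servo_tool(series=[[-1,[0,0,1],0],[-1,[0,0,1],0],[-1,[0,0,0],0],[-1,[0,0,0],0]])

```text
clock: 11.25
ee_pos: [0.5536, -0.2237, 0.1135]
tcp_rot: [0.0, 0.738, 0.675, 0.0]
ft_force: [0.2, -1.2, 2.3]
opening: 0.054
grasp_force: 43.3
```

Contact with the ledges. Now I slide it home.

Call:
servo_tool(series=[[-1,[2,0,0],0],[-1,[2,0,0],0],[-1,[2,0,0],0],[-1,[2,0,0],0],[-1,[0,0,0],0],[-1,[0,0,0],0]])

```text
clock: 11.85
ee_pos: [0.5544, -0.2152, 0.1134]
tcp_rot: [-0.0, 0.737, 0.675, 0.0]
ft_force: [-0.1, -0.3, 6.2]
opening: 0.0546
grasp_force: 43.5
```

Call:
servo_tool(series=[[-1,[1,0,0],0],[-1,[1,0,0],0],[-1,[1,0,0],0],[-1,[0,0,0],0]])

```text
clock: 12.25
ee_pos: [0.5545, -0.2127, 0.1134]
tcp_rot: [0.0, 0.738, 0.675, -0.0]
ft_force: [0.3, -1.9, 5.9]
opening: 0.0545
grasp_force: 43.5
```

Call:
servo_tool(series=[[-1,[1,0,0],0],[-1,[0,0,0],0],[-1,[0,0,0],0]])

```text
clock: 12.55
ee_pos: [0.5546, -0.2118, 0.1134]
tcp_rot: [0.0, 0.738, 0.675, 0.0]
ft_force: [-0.4, -3.7, 6.3]
opening: 0.0545
grasp_force: 43.5
```

Call:
servo_tool(series=[[-1,[1,0,0],0],[-1,[0,0,0],0],[-1,[0,0,0],0]])

```text
clock: 12.85
ee_pos: [0.5547, -0.211, 0.1134]
tcp_rot: [0.0, 0.738, 0.675, -0.0]
ft_force: [-0.3, -4.7, 5.5]
opening: 0.0547
grasp_force: 43.5
```

Call:
servo_tool(series=[[-1,[1,0,0],0],[-1,[1,0,0],0],[-1,[0,0,0],0],[-1,[0,0,0],0]])

```text
clock: 13.25
ee_pos: [0.5547, -0.2108, 0.1134]
tcp_rot: [0.001, 0.738, 0.675, -0.001]
ft_force: [1.4, -13.9, 2.0]
opening: 0.0545
grasp_force: 43.3
```

Run:
```python
from h import *
p=robot.capture("wrist"); s=robot.get_state();print(s["ee_pos"],s["ft_force"])
im=p["image"][20:200,150:410,::-1];cv2.imwrite("pics/w6.png",cv2.resize(im,None,fx=3,fy=3))
print([(q["position"],q["p"]) for q in robot.tip_of(p,"lip")[:1]])
```

```text
[ 0.55469578 -0.21083228  0.11343814] [  1.58062796 -13.0964019    3.70645553]
[([279.3, 127.6], 0.83)]
```

View pics/w6.png

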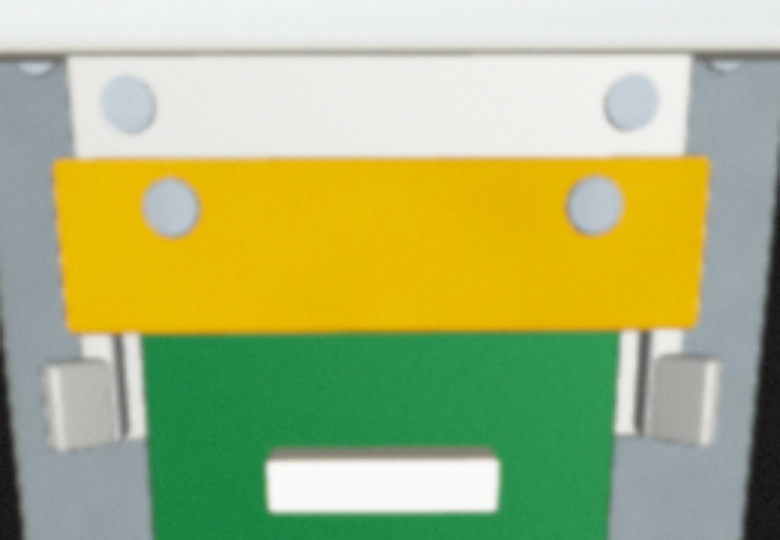

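The board's end is under the lip with the corner holes hidden, centred between the guides, and pressed to the wall at 13 N. I release and rise.

Call:
servo_tool(series=[[-1,[-1,0,0],0],[0.6,[0,0,0],0],[0.6,[0,0,0],0],[0.6,[0,0,0],0],[0.6,[0,0,0],0],[0.6,[0,0,0],0],[0.6,[0,0,-5],0],[0.6,[0,0,-20],0],[0.6,[0,0,-30],0],[0.6,[0,0,-40],0],[0.6,[0,0,0],0],[0.6,[0,0,0],0]])

```text
clock: 14.55
ee_pos: [0.555, -0.2098, 0.2093]
tcp_rot: [0.001, 0.738, 0.675, 0.0]
ft_force: [-0.6, 0.4, -0.7]
opening: 0.0682
grasp_force: 0.0
```

```bash
python3 - <<'E'
from h import *
np.set_printoptions(precision=4,suppress=True)
s=robot.get_state();print(s["ee_pos"],s["opening"])
P={n:robot.capture(n) for n in("wrist","side","scene")}
for t,z in(("latch_knob",.1295),("board",.098),("lip",.1045)):
    for n,p in P.items():
        for q in robot.tip_of(p,t)[:1]: print(n,t,np.round(q["position"],1),round(q["p"],2),atz(p,q["position"],z))
th=-.085; N=np.array([.5548,-.2150]); xh=np.array([np.cos(th),np.sin(th)]); yh=np.array([-xh[1],xh[0]])
piv=N-.096*yh; print("pivot",piv)
for k in(np.array([.5672,-.3165]),np.array([.5664,-.3177]),np.array([.5675,-.3168])):
    d=k-piv; print(np.linalg.norm(d),"latch angle",np.arctan2(d@yh,d@xh))
for a in(-.4,-.3,0,.5,1,np.pi/2): print(a,piv+.024*(np.cos(a)*xh+np.sin(a)*yh))
E
python3 plan.py 0 567 -317 200 -0.085 40
```

```text
[ 0.555  -0.2098  0.2093] 0.0682317032237453
wrist latch_knob [312.5 378.2] 0.67 [ 0.5687 -0.3142  0.1295]
side latch_knob [229.3 268.7] 0.64 [0.5543 0.2662 0.1295]
scene latch_knob [228.  250.5] 0.39 [0.5376 0.1893 0.1295]
wrist board [277.6 216.1] 0.68 [ 0.5548 -0.2097  0.098 ]
side board [273.8 190.7] 0.6 [ 0.549  -0.2013  0.098 ]
scene board [284.4 182.7] 0.57 [ 0.5517 -0.2091  0.098 ]
wrist lip [278.6 115.1] 0.95 [ 0.5611 -0.1451  0.1045]
scene lip [271.6 190.5] 0.72 [ 0.5681 -0.1437  0.1045]
pivot [ 0.5466 -0.3107]
0.021365683385170663 latch angle -0.19217961699542574
0.020969596119896485 latch angle -0.2577076136266115
0.0217373063601138 latch angle -0.20167753781507713
-0.4 [ 0.5679 -0.3218]
-0.3 [ 0.5689 -0.3197]
0 [ 0.5706 -0.3127]
0.5 [ 0.5686 -0.301 ]
1 [ 0.5613 -0.2916]
1.5707963267948966 [ 0.5487 -0.2867]
tilt [-0.  0. -1.] from [ 554.7 -209.6  208.1] -0.088 end [ 567.3 -317.1  200.1] -0.088
[[0,[-35,7,3],0],[0,[-36,7,2],0],[0,[-35,8,3],0]]
```

Call:
servo_tool(series=[[0,[-35,7,3],0],[0,[-36,7,2],0],[0,[-35,8,3],0],[0,[0,0,30],0],[0,[0,0,20],0],[0,[0,0,7],0],[0,[0,0,0],0],[0,[0,0,0],0]])

```text
clock: 15.95
ee_pos: [0.5678, -0.3171, 0.1443]
tcp_rot: [0.001, 0.737, 0.675, 0.0]
ft_force: [0.0, 0.4, -0.1]
opening: 0.0429
grasp_force: 0.0
```

Call:
servo_tool(series=[[-1,[0,0,0],0],[-1,[0,0,0],0],[-1,[0,0,0],0],[-1,[0,0,0],0],[-1,[0,0,0],0]], force=25)

```text
clock: 16.45
ee_pos: [0.5692, -0.3176, 0.1449]
tcp_rot: [0.002, 0.737, 0.675, 0.001]
ft_force: [10.1, -2.4, 3.4]
opening: 0.0102
grasp_force: 24.9
```

Call:
servo_tool(series=[[-1,[3,1,0],0],[-1,[3,0.5,0],0],[-1,[3.5,0,0],0],[-1,[3.5,-1,0],0],[-1,[3.5,-1,0],0],[-1,[3,-2,0],0],[-1,[2.5,-2,0],0],[-1,[2.5,-3,0],0],[-1,[0,0,0],0]])

```text
clock: 17.35
ee_pos: [0.5653, -0.2899, 0.1452]
tcp_rot: [0.002, 0.737, 0.676, 0.003]
ft_force: [15.9, 8.0, 2.1]
opening: 0.0098
grasp_force: 24.8
```

Call:
servo_tool(series=[[-1,[2,-3,0],0],[-1,[1.5,-3,0],0],[-1,[1,-3.5,0],0],[-1,[0.5,-3.5,0],0],[-1,[0,-3,0],0],[-1,[0,-1,0],0],[-1,[0,0,0],0],[-1,[0,0,0],0]])

```text
clock: 18.15
ee_pos: [0.5487, -0.2819, 0.145]
tcp_rot: [0.001, 0.736, 0.677, 0.003]
ft_force: [11.7, 18.7, 8.1]
opening: 0.0096
grasp_force: 25.8
```

Call:
servo_tool(series=[[-0.5,[0,0,0],0],[-0.4,[0,0,0],0],[-0.4,[0,0,0],0],[-0.4,[0,0,-20],0],[-0.4,[0,0,-40],0],[-0.4,[30,0,-40],0],[-0.4,[40,0,-20],0],[-0.4,[40,0,0],0],[-0.4,[0,0,0],0],[-0.4,[0,0,0],0]])

```text
clock: 19.15
ee_pos: [0.5551, -0.1758, 0.2634]
tcp_rot: [0.0, 0.737, 0.676, -0.0]
ft_force: [-0.9, -0.4, -0.3]
opening: 0.0252
grasp_force: 0.0
```

```bash
python3 c.py w7 lip,latch_knob,handle,stand,board
```

```text
[ 0.5551 -0.1758  0.2634] 19.15
cam [ 0.5611 -0.0986  0.3804] look [-0.0279 -0.3051 -0.9519]
lip [282.9 159.2] 0.76 [ 0.5613 -0.1467  0.1045]
latch_knob [278.9 333.7] 0.82 [ 0.5464 -0.2834  0.1295]
handle [150.7 240.4] 0.88 [ 0.4467 -0.2053  0.1   ]
board [279.4 233.1] 0.82 [ 0.5511 -0.2409  0.016 ]
```

View pics/w7.png

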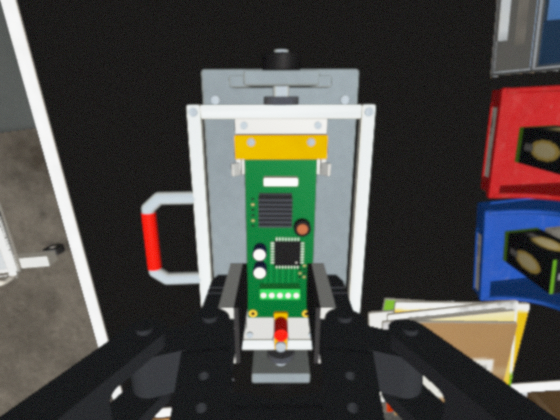

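The latch is closed: its pivot is at (280,347) and its knob at (281,331), with the arm straight over the board's end. The red grip is at (151,240), and I go for it next.

```bash
python3 plan.py -0.3 447.5 -205.5 190 -0.088 40
```

```text
tilt [-0.  0. -1.] from [ 555. -177.  263.] -0.089 end [ 448.  -205.5  190. ] -0.089
[[-0.3,[-10,-26,18],0],[-0.3,[-9,-26,18],0],[-0.3,[-10,-26,19],0],[-0.3,[-9,-26,18],0]]
```

Call:
servo_tool(series=[[-0.3,[-10,-26,18],0],[-0.3,[-9,-26,18],0],[-0.3,[-10,-26,19],0],[-0.3,[-9,-26,18],0],[-0.3,[0,0,20],0],[-0.3,[0,0,20],0],[-0.3,[0,0,20],0],[-0.3,[0,0,20],0],[-0.3,[0,0,0],0],[-0.3,[0,0,0],0]])

```text
clock: 20.45
ee_pos: [0.4483, -0.2049, 0.1106]
tcp_rot: [-0.0, 0.738, 0.675, 0.0]
ft_force: [-0.6, 0.6, -0.1]
opening: 0.0299
grasp_force: 0.0
```

Call:
servo_tool(series=[[-1,[0,0,0],0],[-1,[0,0,0],0],[-1,[0,0,0],0],[-1,[0,0,0],0],[-1,[0,0,0],0]], force=25)

```text
clock: 20.95
ee_pos: [0.4483, -0.205, 0.1113]
tcp_rot: [0.0, 0.738, 0.675, -0.0]
ft_force: [-3.3, 0.1, 6.0]
opening: 0.0087
grasp_force: 24.4
```

Call:
servo_tool(series=[[-1,[0,0.5,-10.5],0],[-1,[0,1.5,-10.4],0],[-1,[0,2.6,-10.2],0],[-1,[0,3.5,-9.9],0],[-1,[0,4.5,-9.5],0],[-1,[0,5.4,-9.0],0],[-1,[0,6.3,-8.4],0],[-1,[0,7.0,-7.8],0]])

```text
clock: 21.75
ee_pos: [0.4767, -0.2075, 0.1867]
tcp_rot: [-0.002, 0.738, 0.675, -0.002]
ft_force: [-28.9, 3.0, 21.4]
opening: 0.0092
grasp_force: 26.5
```

Call:
servo_tool(series=[[-1,[0,0,0],0],[-1,[0,0,0],0]])

```text
clock: 21.95
ee_pos: [0.4769, -0.2074, 0.187]
tcp_rot: [-0.002, 0.738, 0.675, -0.002]
ft_force: [-30.4, 3.7, 27.1]
opening: 0.0085
grasp_force: 27.0
```

Run:
```python
from h import *
np.set_printoptions(precision=4,suppress=True)
s=robot.get_state();print(s["ee_pos"],s["ft_force"],s["torque"],s["opening"])
p=robot.capture("wrist"); q=robot.capture("side"); 
a=p["image"][:,:,::-1]; b=cv2.resize(q["image"][140:260,210:370,::-1],(560,420),interpolation=cv2.INTER_CUBIC)
cv2.imwrite("pics/w8.png",cv2.resize(np.vstack([a,b]),None,fx=.71,fy=.71))
```

```text
[ 0.4769 -0.2074  0.187 ] [-30.3823   3.7176  27.1024] [ 0.8016  6.4938 -0.0216] 0.008478744012177675
```

View pics/w8.png

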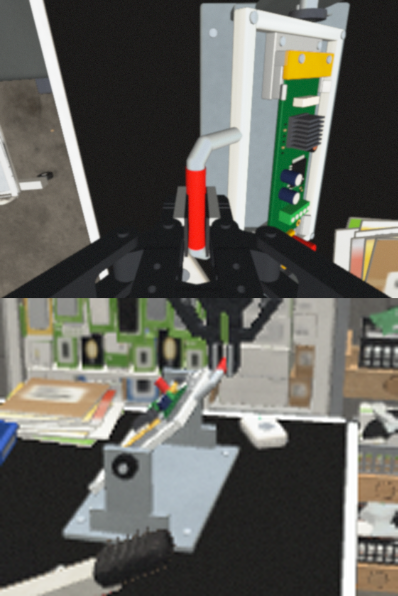

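The frame is at about 45° with board and latch in place. The hand is being pushed radially outward, so I ease it out along the radius.

Call:
servo_tool(series=[[-1,[0,-1.5,-1.5],0],[-1,[0,-1.5,-1.5],0],[-1,[0,0,0],0]])

```text
clock: 22.35
ee_pos: [0.4784, -0.2075, 0.19]
tcp_rot: [0.002, 0.737, 0.675, 0.002]
ft_force: [16.6, -4.2, -16.2]
opening: 0.0089
grasp_force: 24.8
```

Run:
```python
import numpy as np
p=np.array([-78.6,74.8])
al=np.radians(np.linspace(136.4,2.1,25))[1:]
rows=[]
for a in al:
    t=107*np.array([np.cos(a),np.sin(a)]); d=(t-p).round(1); p=p+d; rows.append([-1,[0,d[0].item(),(-d[1]).item()],0])
for i in range(0,24,8): print(rows[i:i+8])
```

```text
[[-1, [0, 8.7, -6.2], 0], [-1, [0, 8.2, -6.4], 0], [-1, [0, 8.8, -5.6], 0], [-1, [0, 9.4, -4.7], 0], [-1, [0, 9.7, -3.8], 0], [-1, [0, 10.0, -2.8], 0], [-1, [0, 10.3, -1.8], 0], [-1, [0, 10.5, -0.9], 0]]
[[-1, [0, 10.4, 0.3], 0], [-1, [0, 10.4, 1.2], 0], [-1, [0, 10.2, 2.2], 0], [-1, [0, 9.9, 3.2], 0], [-1, [0, 9.6, 4.2], 0], [-1, [0, 9.1, 5.1], 0], [-1, [0, 8.6, 6.0], 0], [-1, [0, 8.0, 6.7], 0]]
[[-1, [0, 7.2, 7.5], 0], [-1, [0, 6.5, 8.2], 0], [-1, [0, 5.7, 8.8], 0], [-1, [0, 4.8, 9.3], 0], [-1, [0, 3.8, 9.7], 0], [-1, [0, 2.9, 10.0], 0], [-1, [0, 1.9, 10.3], 0], [-1, [0, 0.9, 10.4], 0]]
```

Call:
servo_tool(series=[[-1,[0,8.7,-6.2],0],[-1,[0,8.2,-6.4],0],[-1,[0,8.8,-5.6],0],[-1,[0,9.4,-4.7],0]], force=20)

```text
clock: 22.75
ee_pos: [0.5117, -0.2103, 0.2133]
tcp_rot: [-0.0, 0.738, 0.675, -0.0]
ft_force: [-0.4, -1.5, -5.7]
opening: 0.0087
grasp_force: 25.2
```

Forces are low now, so the fitted circle is good.

Call:
servo_tool(series=[[-1,[0,9.7,-3.8],0],[-1,[0,10,-2.8],0],[-1,[0,10.3,-1.8],0],[-1,[0,10.5,-0.9],0],[-1,[0,10.4,0.3],0],[-1,[0,10.4,1.2],0]])

```text
clock: 23.35
ee_pos: [0.5734, -0.2156, 0.2196]
tcp_rot: [-0.0, 0.737, 0.675, 0.0]
ft_force: [-2.5, -0.2, -1.3]
opening: 0.0084
grasp_force: 26.5
```

Call:
servo_tool(series=[[-1,[0,10.2,2.2],0],[-1,[0,9.9,3.2],0],[-1,[0,9.6,4.2],0],[-1,[0,9.1,5.1],0],[-1,[0,8.6,6],0],[-1,[0,8,6.7],0]])

```text
clock: 23.95
ee_pos: [0.6284, -0.2205, 0.1917]
tcp_rot: [-0.0, 0.737, 0.675, 0.0]
ft_force: [-2.9, 2.4, 0.8]
opening: 0.0087
grasp_force: 26.5
```

Call:
servo_tool(series=[[-1,[0,7.2,7.5],0],[-1,[0,6.5,8.2],0],[-1,[0,5.7,8.8],0],[-1,[0,4.8,9.3],0],[-1,[0,3.8,9.7],0]])

```text
clock: 24.45
ee_pos: [0.6559, -0.223, 0.148]
tcp_rot: [0.0, 0.738, 0.675, 0.0]
ft_force: [-2.2, 2.4, 2.1]
opening: 0.0089
grasp_force: 26.9
```

Call:
servo_tool(series=[[-1,[0,2.9,10],0],[-1,[0,1.9,10.3],0],[-1,[0,0.9,7],0],[-1,[0,0,0],0]])

```text
clock: 24.85
ee_pos: [0.6612, -0.2235, 0.1203]
tcp_rot: [-0.0, 0.737, 0.675, 0.0]
ft_force: [3.1, 2.3, 0.0]
opening: 0.0085
grasp_force: 27.2
```

Call:
servo_tool(series=[[-1,[0,0,2],0],[-1,[0,0,2],0],[-1,[0,0,0],0],[-1,[0,0,0],0]])

```text
clock: 25.25
ee_pos: [0.6613, -0.2235, 0.1176]
tcp_rot: [0.0, 0.738, 0.675, 0.0]
ft_force: [3.1, 2.4, 0.7]
opening: 0.0087
grasp_force: 27.3
```

Call:
servo_tool(series=[[-1,[0,0,2],0],[-1,[0,0,0],0],[-1,[0,0,0],0]])

```text
clock: 25.55
ee_pos: [0.6614, -0.2235, 0.1155]
tcp_rot: [0.0, 0.738, 0.675, 0.0]
ft_force: [4.7, 2.0, -0.4]
opening: 0.0092
grasp_force: 27.4
```

Call:
servo_tool(series=[[-1,[0,0,2],0],[-1,[0,0,0],0],[-1,[0,0,0],0]])

```text
clock: 25.85
ee_pos: [0.6614, -0.2235, 0.1134]
tcp_rot: [0.0, 0.737, 0.675, 0.0]
ft_force: [5.2, 1.4, 0.1]
opening: 0.0087
grasp_force: 27.4
```

Call:
servo_tool(series=[[-1,[0,0,2],0],[-1,[0,0,2],0],[-1,[0,0,0],0],[-1,[0,0,0],0]])

```text
clock: 26.25
ee_pos: [0.6616, -0.2237, 0.1116]
tcp_rot: [0.001, 0.738, 0.675, 0.0]
ft_force: [-8.8, 4.4, 30.0]
opening: 0.0087
grasp_force: 30.6
```

Call:
servo_tool(series=[[-1,[0,0,2],0],[-1,[0,0,0],0],[-1,[0,0,0],0]])

```text
clock: 26.55
ee_pos: [0.6616, -0.224, 0.1098]
tcp_rot: [0.001, 0.738, 0.675, -0.0]
ft_force: [-9.7, 3.7, 32.6]
opening: 0.0087
grasp_force: 32.0
```

The far stop is reached: 30 N, with the pads then slipping on the bar. Releasing and rising.

Call:
servo_tool(series=[[-1,[0,0,-1],0],[-0.35,[0,0,0],0],[-0.35,[0,0,0],0],[-0.35,[0,0,0],0],[-0.35,[0,0,0],0],[-0.35,[0,0,-10],0],[-0.35,[0,0,-30],0],[-0.35,[0,0,-40],0],[-0.35,[0,-30,-40],0],[-0.35,[40,-40,-20],0],[-0.35,[40,-30,0],0],[-0.35,[0,0,0],0]])

```text
clock: 27.75
ee_pos: [0.5725, -0.1368, 0.247]
tcp_rot: [0.0, 0.736, 0.678, 0.0]
ft_force: [1.3, 0.0, -0.1]
opening: 0.0278
grasp_force: 0.0
```

Run:
```python
from h import *
np.set_printoptions(precision=4,suppress=True)
s=robot.get_state();print(s["ee_pos"],s["ft_force"],s["clock"])
p=robot.capture("wrist"); q=robot.capture("side"); 
for t,z in(("handle",.1),("lip",.0955),("latch_knob",.07)):
    for r in robot.tip_of(p,t)[:1]: print(t,r["position"],r["p"],atz(p,r["position"],z))
a=p["image"][:,:,::-1]; b=cv2.resize(q["image"][140:260,210:370,::-1],(560,420),interpolation=cv2.INTER_CUBIC)
cv2.imwrite("pics/w9.png",cv2.resize(np.vstack([a,b]),None,fx=.71,fy=.71))
```

```text
[ 0.5725 -0.1368  0.247 ] [ 1.2691  0.0307 -0.1295] 27.75
handle [393.2, 293.3] 0.63 [ 0.6602 -0.2229  0.1   ]
lip [265.5, 210.6] 0.9 [ 0.5623 -0.1449  0.0955]
```

View pics/w9.png

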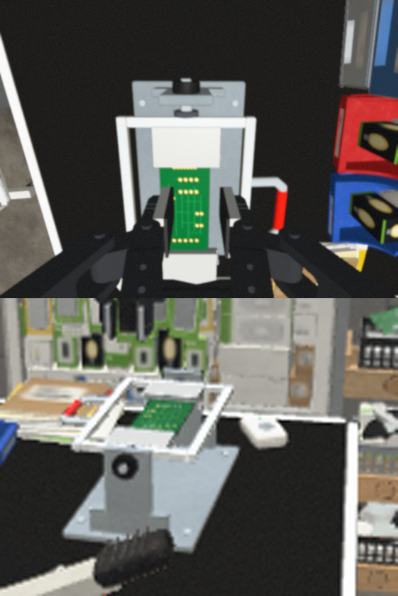

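The frame lies level on its far side, with the red grip at (280,212) in the upper half of the picture. The board is held in it with its solder side up, and the robot is clear.

```bash
python3 -c "
from cell import robot
print(robot.sign_off())"
```

```text
the job is handed in; nothing more can be done
None
```

The job is handed in: the board is under the lip and latched, and the frame is turned over against its far stop with the solder side up, at about 28 s on the clock; the pass or fail result was not shown.

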